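Stack the empty accessory tray on the loaded one

TASK

Clear the lab bench: lay the empty red tray, which has been left standing on end beside the power supply, down on its base and set it gently and squarely on top of the blue tray, turned end for end to it so that it stands on the blue tray's ledges instead of nesting down onto the adaptors. Leave the blue tray where it stands with both adaptors in it, and do not disturb the other apparatus.

Things in the scene. Friction and masses are not known exactly. Their poses are not given: they have to be found in the camera images.
- red_tray: empty open red plastic stack-nest tray, 0.13-0.21 kg, 128 mm long (x), 64 wide (y), 56 high (z, out of the open top); origin: centre of the underside. Base 92 x 50 mm, walls widen upward. Label on the +x end. Starts standing freely on its -x end (x up, leaning 6 degrees to the base side; origin 59 mm up), open top facing the supply about 35 mm off; it topples onto its base if leaned 15 degrees more
- blue_tray: blue tray of the same make and size, loose on the bench, open top up, facing any way, 0.17-0.29 kg, with two plug adaptors in it; origin: centre of the underside, x towards its white-labelled one-rib end. Facing the same way, another tray nests in it (origins 26 mm apart in height); turned end for end it stacks (48 mm apart)
- red_label (a point): white label at the rim of the red tray's +x end, at (64, 0, 50) mm in its frame. This end has one rib, in the middle of the end wall; the -x end has two, near the corners. The ribs' feet have their underside at z = 4 mm and reach x = +-59.5 mm; the end rims reach x = +-64 mm, z 49 to 56 mm
- blue_label (a point): white label at the rim of the blue tray's +x end, at (64, 0, 50) mm in its frame
- adaptor1: small black plug adaptor, 26 x 20 x 16 mm (24 mm high with its coloured sockets), lying in the blue tray; origin at the centre of its underside
- adaptor2: the same, the second adaptor in the blue tray
- supply: dark green bench power supply, fixed, 150 mm (x) by 220 mm (y) by 118 mm high, front panel towards its -x; origin under its centre. The red tray stands beside its -y side
- meter: green moving-coil meter, 150 x 120 mm, 80 mm high, at the back of the bench; origin under its centre; leave alone
- amplifier: upright yellow amplifier box, 35 x 80 x 85 mm, at the back of the bench; origin under its centre; leave alone
- screwdriver: screwdriver lying on the right of the bench towards the back; leave alone
- fuse_jar: small jar, 44 mm across and 55 mm high, with white cap, on the left near the robot; origin under its centre; leave alone
- red_grip (a point): point in the red tray midway between the flat upright grip panels of its long sides, at (0, 0, 43) mm in its frame. The panels' outer faces are at y = +-32 mm, x -38 to 38 mm, z 30 to 56 mm (up to the rim)
- blue_seat (a point): centre of the stacking level of the blue tray, at (0, 0, 52) mm in its frame: the level of the flat ledges of its end rims, which carry the feet of a tray turned end for end. A 2 mm lip round the ledges reaches z = 56 mm; the stacked tray's base dips 4 mm below the ledges, between the walls. Play about 2.5 mm each way

How it is judged (in metres and radians):
At the end, for the whole second after the job is handed in: Red tray released and at rest on the blue tray's ledges (origin 44 to 52 mm above the blue one's; nested is 26), turned end for end, within 6 mm and 6 degrees of square, tilt under 3 degrees; blue tray level on the bench within 30 mm of its start, both adaptors in it (z of red_tray in the frame of blue_tray between 0.044 and 0.052 m and horizontal distance between red_tray and blue_tray below 0.006 m and angle between the x axis of red_tray and the x axis of blue_tray, either way round below 0.1 rad and x of red_label in the frame of blue_tray below -0.05 m and angle between red_tray's own z axis and vertical below 0.06 rad and angle between blue_tray's own z axis and vertical below 0.05 rad and height (world z) of blue_tray below 0.006 m and linear speed of red_tray below 0.02 m/s and distance of blue_tray from where it was at the start of the episode below 0.03 m and horizontal distance between each of adaptor1, adaptor2 and blue_tray below 0.055 m and height (world z) of each of adaptor1, adaptor2 below 0.04 m); the robot touches nothing.
It fails at once if other apparatus is shifted by more than 30 mm (distance of any of meter, amplifier, screwdriver, fuse_jar from where it was at the start of the episode above 0.03 m).
It fails at once if the red tray is dropped onto the blue one from a height of several centimetres (falls at over 0.6 m/s) instead of being set down (horizontal distance between red_tray and blue_tray below 0.05 m and linear speed of red_tray above 0.6 m/s and contact force between the fingers and red_tray below 0.5 N).
It also fails if it takes over 53 s, if anything falls off the work surface, if the arm or the gripper's body presses on something with over 40 N, if the wrist force passes 120 N, or if a joint passes its speed limit or range.

ROBOT

A 6-joint arm with a two-finger parallel gripper is mounted at the origin on the work surface. World frame = base frame: x ahead of the robot, y to its left, z up, the work surface at z = 0. Lengths are in mm, angles in rad, forces in N, time in s.
With the tool pointing down it reaches from about 350 to 975 mm from the base axis. Payload 17.4 kg.
Tool frame: the origin (TCP) lies midway between the tips of the shut fingers; the grasp point (between the pads) lies robot.grip_point_offset behind it (robot.grip_point_offset is the distance from the TCP to the grasp point, in mm); x points along the fingers, z is the direction in which the jaws open and shut, and the axes are right-handed (so a half turn about x gives the same grasp; the last joint's range is limited). The gripper opens to 85 mm and grips with 20 to 120 N. Pads are 22 mm wide; open, the fingers measure 114 mm over their backs; the gripper's body (76 mm by 85 mm) begins 54 mm behind the grasp point. The pads swing forward as they close: fully open they stand 13 mm farther back than shut.
Start: joints at [-1.271, 0.116, 1.442, -0, 1.584, -0.038], TCP at [223.694, -636.862, 231.303] pointing down, gripper open.
Joint ranges: [-2.83, 2.83], [-0.83, 2.19], [0.07, 2.5], [-1.14, 4.28], [0.01, 3], [-2.97, 2.97]. Speed limits (rad/s): [1.89, 1.89, 2.22, 3.14, 3.14, 3.14].

INTERFACE

Orientations are given as a rotation vector (axis times angle).
In Python, from plant import robot gives the robot as it stands. The module is installed in compiled form; this text tells all that it offers.
- The arm moves only by the tool apply_moves, never from a script. Its argument "moves" is one flat list of numbers, 5 for each row, row after row: the closure, from -1 (fully open) to 1 (shut), then the shift along the tool's x, y, z in cm, then the turn about the tool's x in rad. A call has 1 to 10 rows; each row is the pose to reach, as a shift and turn from the pose commanded when the call began, along the tool's axes at that moment; what a row does not reach only later rows make up. A row lasts 1/10 s, in which the tool goes at most 50 mm and 8.59 degrees, less where a joint would pass 70% of its speed; a pose out of reach is approached as far as the arm can. A call with a gripper value outside its range is refused whole. The fingers move at their own pace and stop on an object; "force" is the grip in N (left out, the last holds). Time passes only in rows, so rows that repeat a pose let the fingers close. It gives the time, the measured TCP pose, the force and the opening at its end, in the units of the state.
- robot.sense(): the state, without advancing time (a new reading comes with each control period).
- robot.capture(name): name is "scene" or "top" or "wrist"; returns the picture (384x512x3 uint8, blue, green, red); there is no depth.
- robot.camera_model(name): a dict with "intrinsics" (3x3 intrinsics, pixels), "T" (4x4, takes a point from camera to world coordinates). Camera axes: x right, y down, z forward; pixel columns grow to the right and rows downward; lengths in mm; the calibration is good to about 2 mm. A picture is of the moment at which its call begins: read the wrist's pose just before it. camera_model takes no time and is no camera call; for the wrist camera it gives the pose at the moment of the call.
- robot.close_job(): hands the job in, once; it reports no verdict.
Trained networks look in the newest picture that a camera, given by its name, has taken for a name from the list of things; names that differ only in an ending like _2 or _b are one class to them, and where a whole thing is asked for, a point or a joint stands for the part that bears it (a point fixed in the world has none). Each returns a list of dicts, best first, with "score" (0 to 1); they miss things now and then, are a little off and sometimes report something else, mostly with a low value. They report only what shows in the picture. A call takes as long as a camera call.
- robot.spot_in(camera, target): "bbox" ([left, top, right, bottom] as shares, 0 to 1, of the picture: columns of its width, rows of its height, round what is visible of it).
- robot.outline_of(camera, target): "region" (384x512 bool, what is visible of it) and "bbox" ([left, top, right, bottom] as shares, 0 to 1, of the picture: columns of its width, rows of its height, round what is visible of it).
The state is a dict: "time": time; "joint_pos": joint angles; "qvel": joint speeds; "tau": joint torques, N m; "tcp_pos": TCP position; "orientation": TCP orientation; "contact_force": force on the tool from outside, world axes, zero at the start; "wrist_torque": the same for the moment, N m; "gripper_width": opening from 0.0 (shut) to 1.0 (fully open).
Only numpy, scipy, OpenCV 4.12 (cv2) and the standard library are available. Lean on these libraries where they do the work, as an engineer would, in place of code of your own. Each camera call takes 0.05 s, during which the arm holds its last target. There are 200 camera calls.

## Working session

There is one attempt and no reset: what is moved stays moved. The work goes in short steps, Python scripts to look and compute and a tool call to move; the robot and the scene stay as the last step left them, time stands still between calls to the robot, and variables do not carry over. Pictures are saved under pics/ and viewed, about 8 in all and at most 12, crops included, and the job is handed in when it is done.

Besides the shell and the picture viewer there is one more tool, called after "Request:" by a JSON object that holds its "method" and its "body", one argument or row to a line. apply_moves: Moves the arm, as the interface text tells. Its arguments: {"type":"object","properties":{"moves":{"type":"array"},"force":{"type":"number"}},"required":["moves"]}

```bash
mkdir -p pics
cat > h.py <<'E'
import numpy as np, cv2
from plant import robot
from scipy.spatial.transform import Rotation as R
def snap(cam,fn=None):
    im=np.asarray(robot.capture(cam)); m=robot.camera_model(cam)
    if fn: cv2.imwrite('pics/'+fn,im)
    return im,np.array(m['intrinsics']),np.array(m['T'])
def proj(P,K,T):
    P=np.atleast_2d(P); c=(P-T[:3,3])@T[:3,:3]; u=c@K.T; return u[:,:2]/u[:,2:]
def ray(uv,K,T,z):
    d=T[:3,:3]@np.linalg.solve(K,[uv[0],uv[1],1]); o=T[:3,3]; return o+d*(z-o[2])/d[2]
E
python3 - <<'E'
from h import *
s=robot.sense(); print(s, robot.grip_point_offset)
for c in ['scene','top']:
    im,K,T=snap(c,c+'0.png'); print(c,K.round(1).tolist(),T.round(3).tolist())
    for n in ['red_tray','blue_tray','red_label','blue_label','supply','adaptor1']:
        for d in robot.spot_in(c,n)[:2]: print(n,round(d['score'],2),(np.array(d['bbox'])*[512,384,512,384]).round(1))
a=cv2.imread('pics/scene0.png');b=cv2.imread('pics/top0.png')
snap('wrist','wrist0.png')
E
```

```text
{'time': 0.0, 'joint_pos': array([-1.27078035e+00,  1.16501546e-01,  1.44230028e+00,  2.48854408e-05,
        1.58402432e+00, -3.78124638e-02]), 'qvel': array([-0.00163726,  0.00015307,  0.00215075,  0.00219457, -0.00026307,
        0.00105483]), 'tau': array([ 8.91077289e-04, -7.31989574e+01, -6.32491279e+01, -7.54718997e-06,
        6.20743667e-03,  3.79286831e-06]), 'tcp_pos': array([ 223.6500907 , -636.65058   ,  230.52994554]), 'orientation': array([ 0.9576091 ,  1.35128098, -0.95633387]), 'contact_force': array([-0.12963601, -1.07058617,  0.24249754]), 'wrist_torque': array([-0.01215712,  0.02363207, -0.03644886]), 'gripper_width': 0.9984408959750232} 18.700000000000003
scene [[452.9, 0.0, 261.2], [0.0, 452.9, 187.5], [0.0, 0.0, 1.0]] [[0.35, 0.606, -0.715, 1616.305], [0.937, -0.228, 0.265, -385.956], [-0.002, -0.762, -0.647, 1048.436], [0.0, 0.0, 0.0, 1.0]]
red_tray 0.77 [301.1 164.7 320.1 207.1]
blue_tray 0.84 [184.6 195.  230.7 235.1]
blue_tray 0.64 [301.5 150.9 309.8 163.9]
red_label 0.74 [298.1 167.  317.5 206.6]
blue_label 0.76 [183.4 200.4 228.  235.8]
supply 0.84 [313.7 143.9 394.  203.8]
top [[494.9, 0.0, 254.4], [0.0, 494.9, 188.8], [0.0, 0.0, 1.0]] [[-0.011, -0.994, 0.105, 421.326], [-1.0, 0.013, 0.017, -17.307], [-0.018, -0.105, -0.994, 1297.698], [0.0, 0.0, 0.0, 1.0]]
red_tray 0.67 [172.5 163.6 199.3 193. ]
blue_tray 0.78 [299.5 163.6 357.6 202.8]
red_label 0.82 [175.5 165.2 203.9 193.7]
red_label 0.61 [312.  182.6 322.5 191.2]
blue_label 0.82 [302.8 161.  355.9 204.1]
blue_label 0.63 [ 65.  152.5 166.8 226.6]
supply 0.95 [ 68.6 153.3 166.2 224.6]
adaptor1 0.66 [311.8 185.4 324.3 191.1]
```

Run:
```python
import cv2,numpy as np
a=cv2.imread('pics/scene0.png')[135:245,170:410];b=cv2.imread('pics/top0.png')[140:240,50:370]
a=cv2.resize(a,None,fx=3.2,fy=3.2,interpolation=3);b=cv2.resize(b,None,fx=2.4,fy=2.4,interpolation=3)
cv2.imwrite('pics/v1.png',np.vstack([a,b]))
```

```text
(no output)
```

View pics/v1.png

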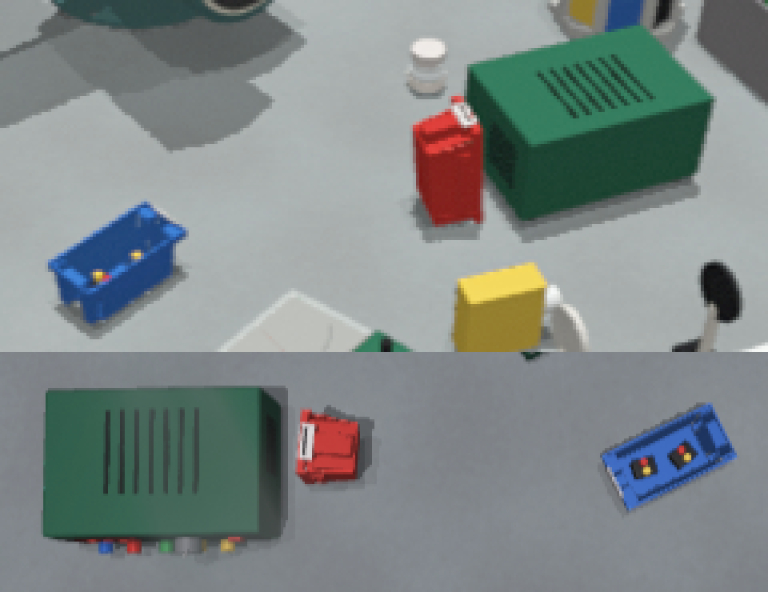

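View pics/top0.png

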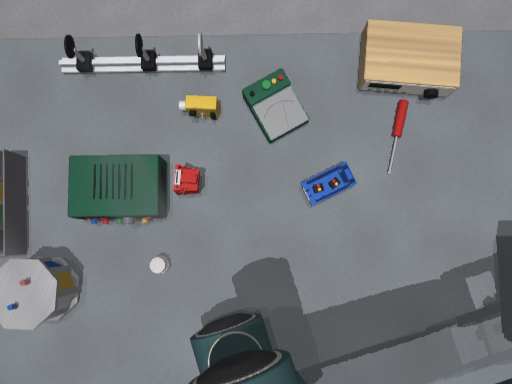

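```bash
cat >> h.py <<'E'
from scipy.optimize import differential_evolution, minimize
B=np.array([[sx*46,sy*25,0] for sx in(1,-1) for sy in(1,-1)]+[[sx*64,sy*32,z] for sx in(1,-1) for sy in(1,-1) for z in(49,56)]+[[59.5,y,4] for y in (-5,5)]+[[-59.5,y,4] for y in (-20,20)],float)
def standR(yaw): # x up, open top to +y at yaw 0, leaning 6deg to base side
    a=np.radians(6); x=np.array([0,-np.sin(a),np.cos(a)]); z=np.array([0,np.cos(a),np.sin(a)])
    return R.from_euler('z',yaw).as_matrix()@np.c_[x,np.cross(z,x),z]
def flatR(yaw): return R.from_euler('z',yaw).as_matrix()
def sil(pose,Rf,z,K,T):
    P=B@Rf(pose[2]).T+[pose[0],pose[1],z]; uv=proj(P,K,T)
    m=np.zeros((384*2,512*2),np.uint8); cv2.fillConvexPoly(m,cv2.convexHull((uv*2*16).astype(np.int32)),1,shift=4); return m
def fit(views,Rf,z,p0,r=(40,40,.6)):
    ms=[(cv2.resize(m.astype(np.uint8),None,fx=2,fy=2,interpolation=0),K,T) for m,K,T in views]
    def f(p): 
        c=0
        for m,K,T in ms:
            s=sil(p,Rf,z,K,T); c+=1-(s&m).sum()/max(1,(s|m).sum())
        return c
    o=differential_evolution(f,[(a-b,a+b) for a,b in zip(p0,r)],seed=1,maxiter=60,popsize=12,tol=1e-6)
    return o.x,o.fun
def colmask(im,c):
    h=cv2.cvtColor(im,cv2.COLOR_BGR2HSV); H,S,V=cv2.split(h)
    m=((H<8)|(H>172)) if c=='red' else ((H>100)&(H<125))
    return m&(S>120)&(V>40)
def best(cam,n,c,im,box):
    # colour mask inside box
    m=np.zeros(im.shape[:2],bool); l,t,r,b=[int(v) for v in box]; m[t:b,l:r]=colmask(im,c)[t:b,l:r]
    m=cv2.morphologyEx(m.astype(np.uint8),cv2.MORPH_CLOSE,np.ones((5,5)))
    n,lab,st,_=cv2.connectedComponentsWithStats(m); return lab==1+st[1:,4].argmax()
E
python3 - <<'E'
from h import *
V={}
for c in ['scene','top']:
    m=robot.camera_model(c);V[c]=(cv2.imread(f'pics/{c}0.png'),np.array(m['intrinsics']),np.array(m['T']))
bx={'top':{'red':(168,158,207,198),'blue':(292,155,365,210)},'scene':{'red':(293,160,325,212),'blue':(176,190,238,242)}}
im,K,T=V['top']
print('label',ray((180,178),K,T,128),'bluec',ray((328,184),K,T,40))
print('supply corners',[ray(p,K,T,118).round() for p in [(69,156),(158,156),(158,218),(69,218)]], ray((165,155),K,T,0))
M={}
for col in ['red','blue']:
    vs=[]
    for c in V:
        im,K,T=V[c]; m=best(c,None,col,im,bx[c][col]); vs.append((m,K,T)); ys,xs=np.where(m); print(col,c,m.sum(),xs.min(),ys.min(),xs.max(),ys.max())
    M[col]=vs
p=ray((187,178),V['top'][1],V['top'][2],60)
for v in (M['red'],M['red'][:1],M['red'][1:]): print('red',fit(v,standR,59,(p[0],p[1],0)))
p=ray((328,184),V['top'][1],V['top'][2],40)
for v in (M['blue'],M['blue'][:1],M['blue'][1:]): print('blue',fit(v,flatR,0,(p[0],p[1],.4),(30,30,.7)))
Tw=np.array(robot.camera_model('wrist')['T']); s=robot.sense(); Rt=R.from_rotvec(s['orientation']).as_matrix()
print('tool axes',Rt.round(3).tolist()); print('cam in tool',(Rt.T@(Tw[:3,3]-s['tcp_pos'])).round(1),(Rt.T@Tw[:3,:3]).round(2).tolist(),np.array(robot.camera_model('wrist')['intrinsics']).round(0).tolist())
E
```

```text
label [573.39982987 179.82321065 128.        ] bluec [ 564.4671792  -184.15342456   40.        ]
supply corners [array([632., 452., 118.]), array([629., 235., 118.]), array([479., 234., 118.]), array([481., 448., 118.])] [652.35754463 241.79977309   0.        ]
red scene 645 299 165 320 205
red top 559 174 164 199 194
blue scene 882 185 198 227 235
blue top 1162 301 161 356 205
red (array([ 5.73022153e+02,  1.46012840e+02, -7.72463945e-02]), np.float64(0.3927186803986975))
red (array([ 5.75737196e+02,  1.45896009e+02, -1.40701732e-01]), np.float64(0.13811599061347635))
red (array([ 5.72904750e+02,  1.43979994e+02, -5.22690652e-02]), np.float64(0.21405975395430576))
blue (array([ 569.19047506, -185.61382577,    1.09972181]), np.float64(0.9312309898222659))
blue (array([ 567.68552928, -185.36630549,    1.09939254]), np.float64(0.3463564530289728))
blue (array([ 5.64176443e+02, -1.91026731e+02, -2.99448204e-01]), np.float64(0.5522819179664933))
tool axes [[0.0, 0.943, 0.331], [-0.0, 0.331, -0.943], [-1.0, 0.0, 0.0]]
cam in tool [-142.5   70.     0.5] [[-0.0, -0.27, 0.96], [-0.0, -0.96, -0.27], [1.0, -0.0, 0.0]] [[310.0, 0.0, 253.0], [0.0, 310.0, 188.0], [0.0, 0.0, 1.0]]
```

Request:
{"method": "apply_moves", "body": {
  "moves": [1, 0, 45, -25, -1.23, 1, 0, 45, -25, -1.23, 1, 0, 45, -25, -1.23, 1, 0, 45, -25, -1.23, 1, 0, 45, -25, -1.23, 1, 0, 45, -25, -1.23, 1, 0, 45, -25, -1.23, 1, 0, 45, -25, -1.23, 1, 0, 45, -25, -1.23, 1, 0, 45, -25, -1.23],
  "force": 30
}}

```text
time: 1.75
tcp_pos: [556.7, -261.1, 231.6]
orientation: [0.001, 1.57, -0.001]
contact_force: [1.3, -1.1, -0.3]
gripper_width: 0.004
```

Request:
{"method": "apply_moves", "body": {
  "moves": [1, 0, 0, 0, 0, 1, 0, 0, 0, 0, 1, 0, 0, 0, 0]
}}

```text
time: 2.05
tcp_pos: [555.2, -263.5, 231.3]
orientation: [0.003, 1.571, -0.003]
contact_force: [-0.4, -0.4, 0.7]
gripper_width: -0.003
```

Run:
```python
from h import *
im,K,T=snap('wrist','w1.png'); s=robot.sense(); print(s['time'],s['tcp_pos'],R.from_rotvec(s['orientation']).as_matrix().round(3).tolist(),s['joint_pos'].round(2))
for y0 in (-1.1,2.04): print(proj(np.array([[64,0,50],[-64,0,50],[0,0,0]])@flatR(y0).T+[567,-186,0],K,T).round())
for n in ['blue_tray','blue_label']:
  for d in robot.spot_in('wrist',n)[:2]: print(n,round(d['score'],2),(np.array(d['bbox'])*[512,384,512,384]).round(1))
```

```text
2.1 [ 554.98778485 -263.81087412  231.37763879] [[-0.0, 0.004, 1.0], [-0.0, 1.0, -0.004], [-1.0, -0.0, -0.0]] [-0.49 -0.02  1.58 -0.    1.58 -0.48]
[[291. 148.]
 [233.  28.]
 [262.  92.]]
[[234.  27.]
 [291. 148.]
 [262.  92.]]
blue_tray 0.91 [208.9   9.4 317.2 160.8]
blue_label 0.77 [204.8   8.6 320.7 163.1]
```

View pics/w1.png

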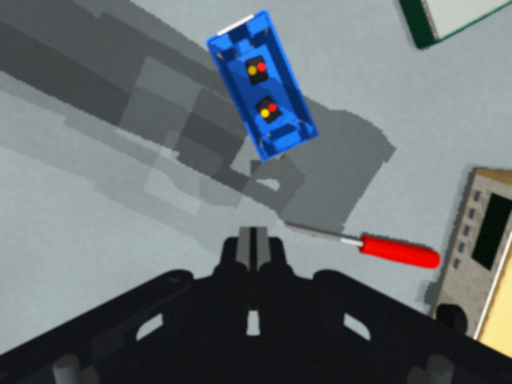

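Run:
```python
from h import *
im=cv2.imread('pics/w1.png'); m=robot.camera_model('wrist');K=np.array(m['intrinsics']);T=np.array(m['T'])
def mk(im,box):
    m=best(0,0,'blue',im,box).astype(np.uint8); c=max(cv2.findContours(m,0,2)[0],key=cv2.contourArea)
    h=np.zeros_like(m); cv2.fillConvexPoly(h,cv2.convexHull(c),1); return h
V=[(mk(im,(195,0,330,170)),K,T)]
for c,b in (('top',(292,155,365,210)),('scene',(176,190,238,242))):
    m=robot.camera_model(c);V.append((mk(cv2.imread(f'pics/{c}0.png'),b),np.array(m['intrinsics']),np.array(m['T'])))
for v in (V[:1],V[1:2],V[2:],V): print([a.round(3) for a in fit(v,flatR,0,(567,-186,2.04),(15,15,.3))])
```

```text
[array([ 567.024, -185.582,    2.014]), np.float64(0.021)]
[array([ 564.556, -184.371,    2.023]), np.float64(0.026)]
[array([ 570.303, -184.26 ,    2.02 ]), np.float64(0.041)]
[array([ 566.496, -184.709,    2.005]), np.float64(0.178)]
```

Request:
{"method": "apply_moves", "body": {
  "moves": [1, 0, 40, 2, 0, 1, 0, 40, 2, 0, 1, 0, 40, 2, 0, 1, 0, 40, 2, 0, 1, 0, 40, 2, 0, 1, 0, 40, 2, 0, 1, 0, 40, 2, 0, 1, 0, 40, 2, 0, 1, 0, 40, 2, 0, 1, 0, 40, 2, 0]
}}

```text
time: 3.2
tcp_pos: [576.7, 137.2, 231.2]
orientation: [0.001, 1.571, -0.002]
contact_force: [-0.2, -0.4, -0.0]
gripper_width: -0.002
```

Run:
```python
from h import *
im,K,T=snap('wrist','w2.png'); s=robot.sense(); print(s['time'],s['tcp_pos'],s['joint_pos'].round(2))
for n in ['red_tray','supply']:
  for d in robot.spot_in('wrist',n)[:2]: print(n,round(d['score'],2),(np.array(d['bbox'])*[512,384,512,384]).round(1))
P=np.array([[0,0,0]]) ; L=np.array([[64,0,50],[64,32,56],[64,-32,56]])@standR(-.08).T+[574,145,59]
print(L.round(),proj(L,K,T).round())
```

```text
3.25 [576.83291916 136.2979435  231.31314583] [ 0.19 -0.06  1.62 -0.    1.58  0.19]
red_tray 0.83 [209.4  97.  295.2 178.5]
red_tray 0.22 [395.4 111.6 484.2 216.1]
supply 0.97 [130.8   0.  333.2  75.5]
[[577. 188. 128.]
 [610. 191. 129.]
 [546. 196. 129.]] [[252. 123.]
 [294. 119.]
 [212. 112.]]
```

View pics/w2.png

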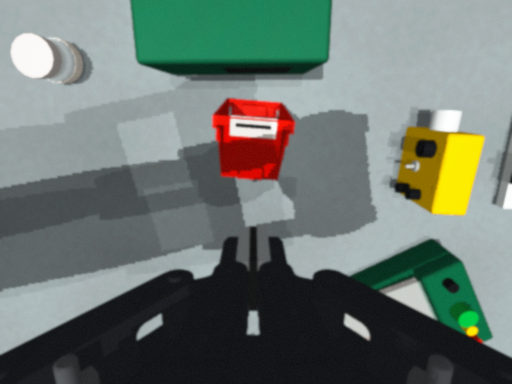

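Run:
```python
from h import *
m=robot.camera_model('wrist');K=np.array(m['intrinsics']);T=np.array(m['T'])
im=cv2.imread('pics/w2.png')
for nm,uv,z in [('label c',(253,127),128),('rimL',(213,116),128.5),('rimR',(293,121),128.5),('supL',(140,63),118),('supR',(328,65),118)]: print(nm,ray(uv,K,T,z).round(1))
h=np.zeros((384,512),np.uint8);mm=best(0,0,'red',im,(200,90,305,190)).astype(np.uint8)
c=max(cv2.findContours(mm,0,2)[0],key=cv2.contourArea);cv2.fillConvexPoly(h,cv2.convexHull(c),1)
print(fit([(h,K,T)],standR,59,(574,145,-.08),(20,20,.3)))
print(fit([(h,K,T)],standR,57,(574,145,-.08),(20,20,.3)))
cv2.imwrite('pics/w2c.png',cv2.resize(im[50:190,190:320],None,fx=4,fy=4,interpolation=3))
```

```text
label c [578.  184.2 128. ]
rimL [547.2 192.8 128.5]
rimR [609.  188.7 128.5]
supL [491.4 232.3 118. ]
supR [636.  230.1 118. ]
(array([ 5.74329338e+02,  1.42063546e+02, -8.75133349e-02]), np.float64(0.01721487857362436))
(array([ 5.74537558e+02,  1.41781540e+02, -7.72410914e-02]), np.float64(0.023841001233915082))
```

View pics/w2c.png

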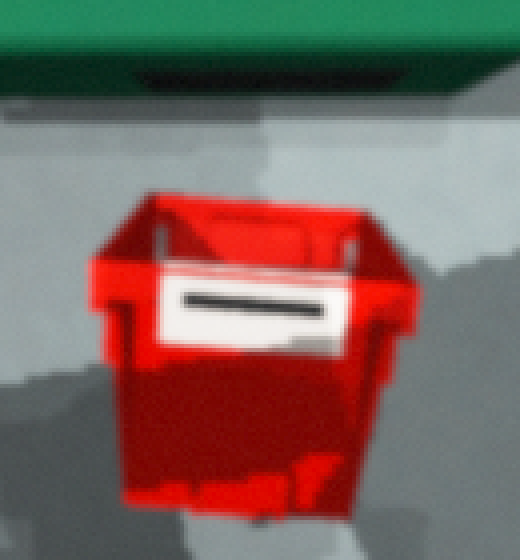

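Request:
{"method": "apply_moves", "body": {
  "moves": [1, 0, 7.6, 0, 0.08, 1, 0, 7.6, 0, 0.08, 1, 0, 7.6, 0, 0.08, 1, 0, 7.6, 0, 0.08, 1, 4, 7.6, 0, 0.08, 1, 8, 7.6, 0, 0.08, 1, 10, 7.6, 0, 0.08, 1, 11.5, 7.6, 0, 0.08, 1, 11.5, 7.6, 0, 0.08, 1, 11.5, 7.6, 0, 0.08]
}}

```text
time: 4.35
tcp_pos: [577.6, 212.5, 117.5]
orientation: [0.066, 1.569, -0.066]
contact_force: [0.2, 0.6, 0.9]
gripper_width: 0.0
```

Request:
{"method": "apply_moves", "body": {
  "moves": [1, 0, -1, 0, 0, 1, 0, -1.6, 0, 0, 1, 0, -2.2, 0, 0, 1, 0, -2.8, 0, 0, 1, 0, -3.4, 0, 0, 1, 0, -4, 0, 0, 1, 0, -4.6, 0, 0, 1, 0, -5.2, 0, 0, 1, 0, -5.6, 0, 0, 1, 0, -6, 0, 0]
}}

```text
time: 5.35
tcp_pos: [572.0, 152.9, 116.3]
orientation: [0.065, 1.57, -0.065]
contact_force: [-0.4, -1.2, -0.1]
gripper_width: -0.004
```

Run:
```python
from h import *
im,K,T=snap('wrist','w3.png'); s=robot.sense(); print(s['time'],s['tcp_pos'])
b,_,_=snap('top','t3.png')
cv2.imwrite('pics/v3.png',np.hstack([im,cv2.resize(b[140:236,160:232],(288,384))]))
```

```text
5.4 [572.01707181 152.49146836 116.30638863]
```

View pics/v3.png

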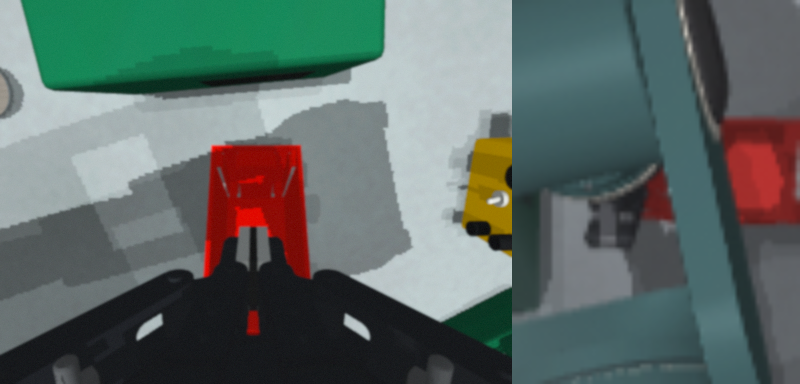

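Request:
{"method": "apply_moves", "body": {
  "moves": [1, -5, 0, 0, 0, 1, -10, -3, 0, 0, 1, -11.5, -8, 0, 0, -1, -11.5, -12, 0, 0, -1, -11.5, -14, 0, 0, -1, -11.5, -14, 0, 0, -1, -11.5, -14, 0, 0, -1, -11.5, -14, 0, 0, -1, -11.5, -14, 0, 0]
}}

```text
time: 6.35
tcp_pos: [560.5, 14.6, 231.1]
orientation: [0.064, 1.57, -0.064]
contact_force: [0.8, 0.0, -0.3]
gripper_width: 0.992
```

```bash
cat > m.py <<'E'
from h import *
def redfit(fn,box,z,p0,r=(25,25,.3)):
    im,K,T=snap('wrist',fn); s=robot.sense()
    mm=best(0,0,'red',im,box).astype(np.uint8); h=np.zeros_like(mm)
    c=max(cv2.findContours(mm,0,2)[0],key=cv2.contourArea);cv2.fillConvexPoly(h,cv2.convexHull(c),1)
    p,f=fit([(h,K,T)],flatR,z,p0,r)
    o=im.copy()
    for q in (B@flatR(p[2]).T+[p[0],p[1],z])[:12]:
        u=proj(q,K,T)[0]; cv2.circle(o,(int(u[0]),int(u[1])),2,(0,255,0),-1)
    cv2.imwrite('pics/o_'+fn,o)
    Rt=R.from_rotvec(s['orientation']).as_matrix()
    print(s['time'],s['tcp_pos'],'fit',p.round(3),round(f,4)); d=np.r_[p[:2],0]-s['tcp_pos']
    print('shift tool xyz cm',((Rt.T@d)/10).round(2),'tool z yaw',np.arctan2(Rt[1,2],Rt[0,2]))
    return p
E
python3 -c "
from m import *
redfit('w4.png',(100,0,400,260),0,(577,90,-1.65),(40,60,.3))"
```

```text
6.4 [560.50447132  14.5746826  231.14839492] fit [570.085  86.785  -1.652] 0.022
shift tool xyz cm [23.12  7.27  0.37] tool z yaw -0.08178305568711539
```

View pics/o_w4.png

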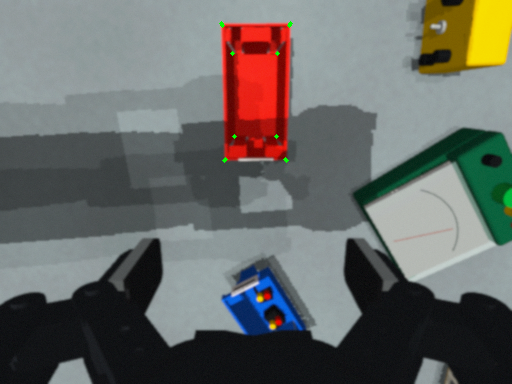

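Request:
{"method": "apply_moves", "body": {
  "moves": [-1, 0, 4, 0.4, 0, -1, 0, 7.3, 0.4, 0, -1, 0, 7.3, 0.4, 0, -1, 5, 7.3, 0.4, 0, -1, 10, 7.3, 0.4, 0, -1, 15, 7.3, 0.4, 0, -1, 18, 7.3, 0.4, 0, -1, 20, 7.3, 0.4, 0, -1, 21.2, 7.3, 0.4, 0, -1, 21.2, 7.3, 0.4, 0]
}}

```text
time: 7.4
tcp_pos: [569.8, 86.1, 18.0]
orientation: [0.065, 1.572, -0.065]
contact_force: [0.8, -1.0, 0.6]
gripper_width: 0.999
```

Request:
{"method": "apply_moves", "body": {
  "moves": [1, 0, 0, 0, 0, 1, 0, 0, 0, 0, 1, 0, 0, 0, 0, 1, 0, 0, 0, 0, 1, 0, 0, 0, 0, 1, 0, 0, 0, 0, 1, 0, 0, 0, 0],
  "force": 40
}}

```text
time: 8.1
tcp_pos: [571.3, 86.2, 20.9]
orientation: [0.065, 1.568, -0.065]
contact_force: [-1.3, -0.3, 7.0]
gripper_width: 0.743
```

Request:
{"method": "apply_moves", "body": {
  "moves": [1, -1, 0, 0, 0, 1, -3, 0, 0, 0, 1, -6, 0, 0, 0, 1, -9, 0, 0, 0, 1, -12, 0, 0, 0, 1, -14, 0, 0, 0, 1, -14, 0, 0, 0]
}}

```text
time: 8.8
tcp_pos: [571.6, 86.3, 163.3]
orientation: [0.066, 1.565, -0.064]
contact_force: [0.2, 0.4, -1.0]
gripper_width: 0.742
```

Run:
```python
from h import *
im,K,T=snap('wrist','w5.png'); s=robot.sense(); print(s['time'],s['tcp_pos'],s['contact_force'],s['gripper_width'],s['joint_pos'].round(2))
b,_,_=snap('scene','s5.png')
cv2.imwrite('pics/v5.png',np.hstack([cv2.resize(im,(400,300)),cv2.resize(b[130:250,190:350],(400,300))]))
```

```text
8.85 [570.93245032  86.18917154 160.95727263] [ 0.14442281  0.23727344 -2.26186768] 0.7426693076239007 [ 0.11 -0.07  1.75  0.    1.46  0.19]
```

View pics/v5.png

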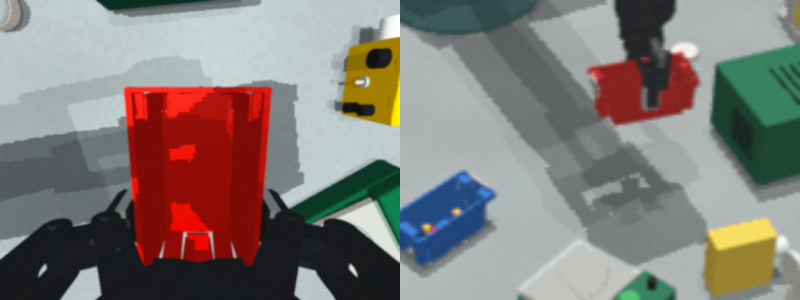

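Run:
```python
from h import *
m=robot.camera_model('wrist');K=np.array(m['intrinsics']);T=np.array(m['T']);s=robot.sense();t=s['tcp_pos']
for pit in (-4,0,4):
  Rr=flatR(-1.652)@R.from_euler('y',pit,degrees=True).as_matrix()
  for h in (20.9,):
    P=np.array([[-64,32,56],[-64,-32,56],[-64,32,49],[-64,-32,49],[-46,25,0],[-46,-25,0],[46,25,0],[46,-25,0]],float)
    g=np.array([0,0,43]); P=(P-g)@Rr.T+[t[0],t[1]+.6,t[2]-h+43]; print(pit,proj(P,K,T).round().tolist())
im=cv2.imread('pics/w5.png'); cv2.imwrite('pics/w5c.png',cv2.resize(im[100:350,145:365],None,fx=2.4,fy=2.4,interpolation=3))
```

```text
-4 [[342.0, 111.0], [159.0, 111.0], [336.0, 112.0], [164.0, 112.0], [298.0, 149.0], [205.0, 149.0], [293.0, 303.0], [210.0, 303.0]]
0 [[345.0, 114.0], [155.0, 114.0], [340.0, 113.0], [161.0, 113.0], [299.0, 144.0], [204.0, 144.0], [293.0, 296.0], [211.0, 296.0]]
4 [[349.0, 118.0], [151.0, 118.0], [343.0, 115.0], [158.0, 115.0], [300.0, 139.0], [202.0, 140.0], [292.0, 288.0], [211.0, 288.0]]
```

View pics/w5c.png

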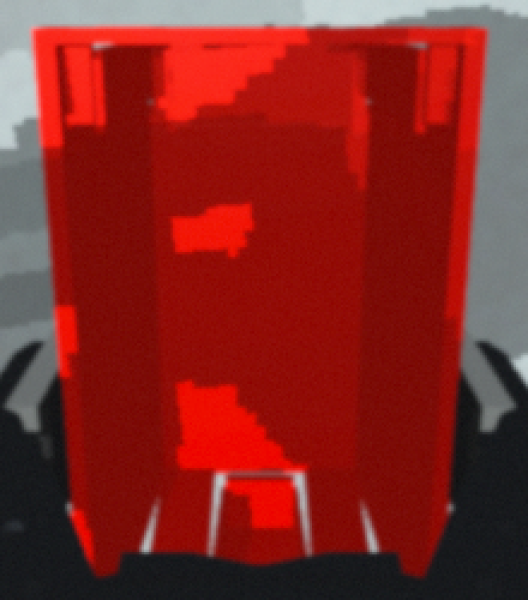

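Request:
{"method": "apply_moves", "body": {
  "moves": [1, 0, -3, 0.2, -0.05, 1, 0, -7, 0.4, -0.12, 1, 0, -11, 0.7, -0.2, 1, 0, -15, 1, -0.28, 1, 0, -19, 1.2, -0.36, 1, 0, -23, 1.5, -0.44, 1, 0, -26, 1.7, -0.5, 1, 0, -27.1, 1.8, -0.527, 1, 0, -27.1, 1.8, -0.527, 1, 0, -27.1, 1.8, -0.527]
}}

```text
time: 9.9
tcp_pos: [565.5, -185.0, 158.1]
orientation: [-0.346, 1.544, 0.348]
contact_force: [-0.1, 0.1, -1.0]
gripper_width: 0.743
```

Request:
{"method": "apply_moves", "body": {
  "moves": [1, 1, 0, 0, 0, 1, 2.5, 0, 0, 0, 1, 4, 0, 0, 0, 1, 5, 0, 0, 0, 1, 5, 0, 0, 0, 1, 5, 0, 0, 0]
}}

```text
time: 10.5
tcp_pos: [566.0, -185.3, 109.2]
orientation: [-0.348, 1.543, 0.348]
contact_force: [0.2, 0.8, -1.3]
gripper_width: 0.742
```

Run:
```python
from h import *
im,K,T=snap('wrist','w6.png')
for i in range(4):
  s=robot.sense(); Rt=R.from_rotvec(s['orientation']).as_matrix(); print(s['time'],s['tcp_pos'].round(1),s['contact_force'].round(1),s['gripper_width'],np.arctan2(Rt[1,2],Rt[0,2])); robot.capture('scene')
b,_,_=snap('scene','s6.png'); c,_,_=snap('top','t6.png')
v=np.vstack([np.hstack([cv2.resize(b[175:245,165:245],(400,350),interpolation=3),cv2.resize(c[150:220,288:368],(400,350),interpolation=3)])])
cv2.imwrite('pics/v6.png',np.vstack([v,cv2.resize(im[80:280,96:416],(400,250)).repeat(1,1) if 0 else np.hstack([cv2.resize(im[60:260,96:416],(400,250)),np.zeros((250,400,3),np.uint8)])]))
```

```text
10.55 [ 566.2 -185.5  109.7] [ 0.1 -1.  -0.8] 0.7405586966558604 0.4439943718887137
10.6 [ 566.3 -185.5  110. ] [ 0.8  0.3 -1.6] 0.7381086717139738 0.4439953724961807
10.65 [ 566.3 -185.5  110. ] [ 0.9  0.4 -2. ] 0.7458605252503194 0.44394263565982006
10.7 [ 566.2 -185.6  110. ] [-0.1  0.6 -1.9] 0.7407652965893825 0.4439234104549813
```

View pics/v6.png

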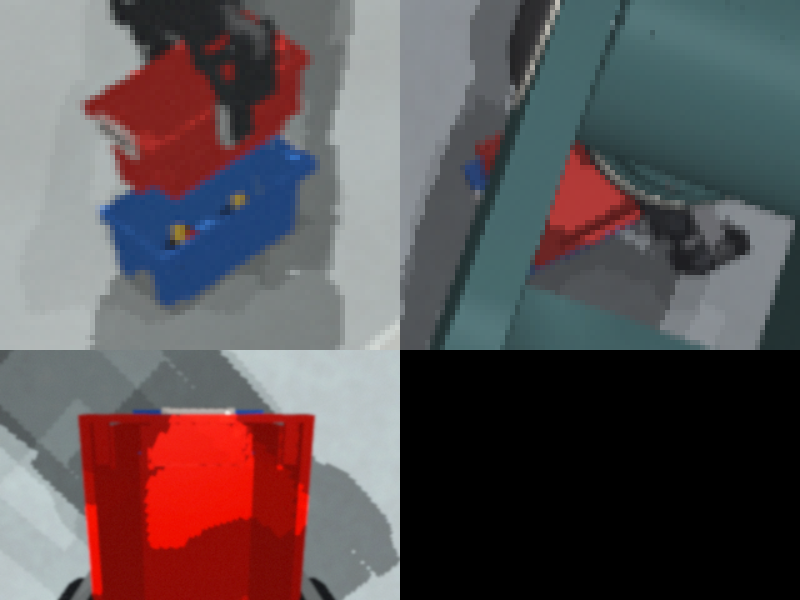

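Run:
```python
from h import *
im=cv2.imread('pics/w6.png'); m=robot.camera_model('wrist');K=np.array(m['intrinsics']);T=np.array(m['T'])
t=robot.sense()['tcp_pos']
bm=colmask(im,'blue'); bm[140:]=0; ys,xs=np.where(bm); print('blue rows',np.percentile(ys,[0,5,50,95,100]),'cols',np.percentile(xs,[0,2,98,100]))
rm=best(0,0,'red',im,(120,90,400,260)); 
for r in (111,112,113,114,116): 
  x=np.where(rm[r])[0]; print(r,x.min() if len(x) else None,x.max() if len(x) else None)
for c in (200,220,240,260,280,300): 
  w=np.where((im[95:125,c].astype(int).min(1)>150))[0]+95; print(c,'firstred',np.where(rm[:,c])[0].min(),'blue',np.where(bm[:,c])[0],'')
print('blue pred',proj(np.array([[64,32,56],[64,-32,56],[64,0,50],[64,32,49],[64,-32,49]])@flatR(2.017).T+[567,-185.6,0],K,T).round(1).tolist())
print('red pred',proj(np.array([[-64,32,56],[-64,-32,56]])@flatR(2.017+np.pi).T+[t[0],t[1],t[2]-20.9],K,T).round(1).tolist())
b=np.array(robot.camera_model('wrist')['T']);
```

```text
blue rows [108. 108. 109. 110. 110.] cols [202.   203.06 304.94 306.  ]
111 166 320
112 159 345
113 159 346
114 159 346
116 159 346
200 firstred 111 blue [] 
220 firstred 112 blue [108 109 110] 
240 firstred 111 blue [] 
260 firstred 111 blue [] 
280 firstred 112 blue [] 
300 firstred 112 blue [108 109] 
blue pred [[200.9, 108.9], [305.4, 108.7], [253.1, 108.5], [202.7, 108.6], [303.6, 108.3]]
red pred [[345.9, 114.6], [156.0, 115.0]]
```

Request:
{"method": "apply_moves", "body": {
  "moves": [1, 0, -0.05, 0.08, 0, 1, 1, -0.05, 0.08, 0, 1, 2, -0.05, 0.08, 0, 1, 2.6, -0.05, 0.08, 0, 1, 3, -0.05, 0.08, 0, 1, 3.2, -0.05, 0.08, 0, 1, 3.4, -0.05, 0.08, 0, 1, 3.4, -0.05, 0.08, 0]
}}

```text
time: 11.65
tcp_pos: [566.9, -185.6, 75.3]
orientation: [-0.348, 1.543, 0.348]
contact_force: [0.6, -0.9, -0.4]
gripper_width: 0.743
```

Request:
{"method": "apply_moves", "body": {
  "moves": [1, 0.1, 0, 0, 0, 1, 0.2, 0, 0, 0, 1, 0.3, 0, 0, 0, 1, 0.3, 0, 0, 0]
}}

```text
time: 12.05
tcp_pos: [566.9, -185.5, 72.2]
orientation: [-0.348, 1.543, 0.348]
contact_force: [-0.7, -0.0, -0.8]
gripper_width: 0.74
```

Request:
{"method": "apply_moves", "body": {
  "moves": [1, 0.1, 0, 0, 0, 1, 0.2, 0, 0, 0, 1, 0.2, 0, 0, 0]
}}

```text
time: 12.35
tcp_pos: [566.8, -185.5, 70.1]
orientation: [-0.348, 1.543, 0.348]
contact_force: [-0.5, 0.3, -1.5]
gripper_width: 0.744
```

Request:
{"method": "apply_moves", "body": {
  "moves": [1, 0.1, 0, 0, 0, 1, 0.15, 0, 0, 0, 1, 0.15, 0, 0, 0]
}}

```text
time: 12.65
tcp_pos: [566.9, -185.6, 69.0]
orientation: [-0.348, 1.543, 0.348]
contact_force: [-1.0, -0.3, 1.6]
gripper_width: 0.744
```

Request:
{"method": "apply_moves", "body": {
  "moves": [1, 0.05, 0, 0, 0, 1, 0.1, 0, 0, 0, 1, 0.1, 0, 0, 0]
}}

```text
time: 12.95
tcp_pos: [567.0, -185.6, 68.9]
orientation: [-0.348, 1.542, 0.348]
contact_force: [-5.9, 1.6, 11.6]
gripper_width: 0.742
```

Request:
{"method": "apply_moves", "body": {
  "moves": [1, 0.05, 0, 0, 0, 1, 0.1, 0, 0, 0, 1, 0.1, 0, 0, 0]
}}

```text
time: 13.25
tcp_pos: [567.1, -185.6, 68.9]
orientation: [-0.349, 1.542, 0.348]
contact_force: [-11.2, 3.7, 20.3]
gripper_width: 0.741
```

Run:
```python
from h import *
f=[]
for i in range(5): robot.capture('wrist'); s=robot.sense(); f.append(s['contact_force'])
print(s['time'],s['tcp_pos'],np.mean(f,0),s['wrist_torque'])
im,K,T=snap('wrist','w7.png'); rm=best(0,0,'red',im,(100,60,420,260)); bm=colmask(im,'blue'); bm[140:]=0
for r in (108,110,112,114): 
  x=np.where(rm[r])[0]; print(r,x.min() if len(x) else None,x.max() if len(x) else None)
ys,xs=np.where(bm); print('blue',len(ys),(ys.min(),ys.max(),xs.min(),xs.max()) if len(ys) else '')
t=s['tcp_pos']
for zz in (48,52): print(proj(np.array([[-64,32,56],[-64,-32,56]])@flatR(2.017+np.pi).T+[567.5,-185.3,zz],K,T).round(1).tolist())
```

```text
13.5 [ 567.10854631 -185.60910678   68.91546852] [-10.94847317   4.37256819  21.48392512] [6.09227186e-01 2.01631473e+00 8.64718538e-04]
108 None None
110 None None
112 159 346
114 159 347
blue 107 (np.int64(108), np.int64(110), np.int64(188), np.int64(318))
[[347.5, 114.2], [157.5, 114.7]]
[[351.1, 114.8], [153.9, 115.2]]
```

Request:
{"method": "apply_moves", "body": {
  "moves": [1, -0.05, 0, 0, 0, 1, -0.1, 0, 0, 0, 1, -0.15, 0, 0, 0, 1, -0.15, 0, 0, 0]
}}

```text
time: 13.95
tcp_pos: [567.0, -185.6, 68.9]
orientation: [-0.348, 1.542, 0.348]
contact_force: [-3.0, 0.8, 7.5]
gripper_width: 0.744
```

Request:
{"method": "apply_moves", "body": {
  "moves": [0.2, 0, 0, 0, 0, -0.2, 0, 0, 0, 0, -0.5, 0, 0, 0, 0, -0.6, 0, 0, 0, 0, -0.7, 0, 0, 0, 0, -0.8, 0, 0, 0, 0, -1, 0, 0, 0, 0, -1, 0, 0, 0, 0, -1, 0, 0, 0, 0],
  "force": 20
}}

```text
time: 14.85
tcp_pos: [566.9, -185.5, 68.3]
orientation: [-0.348, 1.543, 0.348]
contact_force: [-0.7, -0.3, 0.4]
gripper_width: 0.999
```

Run:
```python
from h import *
im,K,T=snap('wrist','w8.png'); s=robot.sense(); print(s['time'],s['tcp_pos'],s['contact_force'],s['gripper_width'])
rm=best(0,0,'red',im,(100,60,420,260))
for r in (110,112,114,116,118): 
  x=np.where(rm[r])[0]; print(r,x.min() if len(x) else None,x.max() if len(x) else None)
for zz in (46,48,52): print(proj(np.array([[-64,32,56],[-64,-32,56]])@flatR(2.017+np.pi).T+[567.5,-185.3,zz],K,T).round(1).tolist())
```

```text
14.9 [ 566.88547747 -185.51982274   68.28556914] [ 0.50317467  0.97297708 -0.34821815] 0.9975734115575672
110 None None
112 159 345
114 158 347
116 158 347
118 159 347
[[346.6, 114.4], [159.2, 114.9]]
[[348.3, 114.7], [157.5, 115.1]]
[[352.0, 115.3], [153.8, 115.7]]
```

Request:
{"method": "apply_moves", "body": {
  "moves": [-1, -1, 0, 0, 0, -1, -3, 0, 0, 0, -1, -6, 0, 0, 0, -1, -10, 0, 0, 0, -1, -14, 0, 0, 0, -1, -17, -4, 0, 0, -1, -17, -8, 0, 0, -1, -17, -8, 0, 0, -1, -17, -8, 0, 0]
}}

```text
time: 15.8
tcp_pos: [601.2, -258.2, 238.3]
orientation: [-0.347, 1.543, 0.348]
contact_force: [-0.7, -0.6, -1.2]
gripper_width: 1.001
```

Run:
```python
from m import *
p=redfit('w9.png',(100,0,400,300),48,(567,-186,-1.125),(20,20,.2))
print('rel blue along', (p[:2]-[567,-185.6])@flatR(2.017)[:2,:2])
im=cv2.imread('pics/o_w9.png'); b,_,_=snap('scene','s9.png')
cv2.imwrite('pics/v9.png',np.hstack([cv2.resize(im[0:240,130:370],(400,400),interpolation=3),cv2.resize(b[170:250,165:245],(400,400),interpolation=3)]))
```

```text
15.85 [ 600.99089979 -257.55081714  238.30845201] fit [ 567.146 -184.205   -1.124] 0.018
shift tool xyz cm [23.84  8.06  0.1 ] tool z yaw 0.4436530328924389
rel blue along [ 1.1953916  -0.73376031]
```

View pics/v9.png

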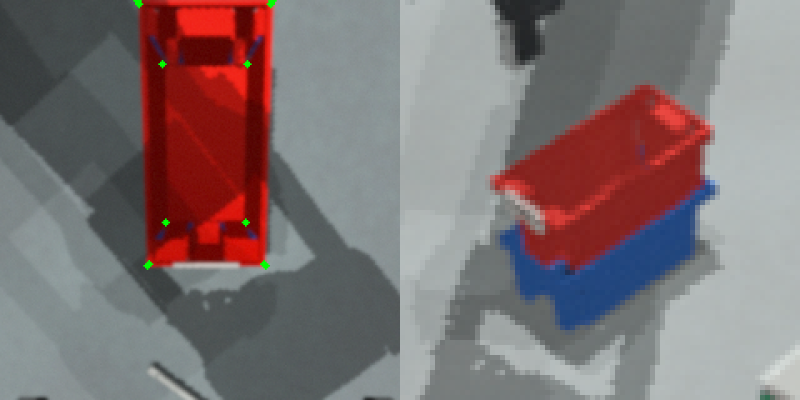

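Run:
```python
from h import *
m=robot.camera_model('wrist'); V=[(cv2.imread('pics/w9.png'),np.array(m['intrinsics']),np.array(m['T']),(100,0,400,300))]
m=robot.camera_model('scene'); V.append((cv2.imread('pics/s9.png'),np.array(m['intrinsics']),np.array(m['T']),(165,165,250,250)))
for im,K,T,bx in V:
  mm=best(0,0,'red',im,bx).astype(np.uint8);h=np.zeros_like(mm);c=max(cv2.findContours(mm,0,2)[0],key=cv2.contourArea);cv2.fillConvexPoly(h,cv2.convexHull(c),1);h=cv2.resize(h,None,fx=2,fy=2,interpolation=0)
  def f(p):
    Rf=lambda y: flatR(y)@R.from_euler('yx',p[3:5]).as_matrix()
    s=sil(p[:3],Rf,p[5],K,T); return 1-(s&h).sum()/(s|h).sum()
  o=differential_evolution(f,[(550,585),(-200,-170),(-1.22,-1.02),(-.12,.12),(-.12,.12),(30,62)],seed=1,maxiter=80,tol=1e-7); print(o.x.round(3),round(o.fun,4))
```

```text
[ 5.67147e+02 -1.85286e+02 -1.12400e+00 -3.60000e-02 -1.00000e-02
  5.23020e+01] 0.0083
[ 5.50787e+02 -1.81371e+02 -1.13400e+00  7.00000e-03 -4.10000e-02
  3.32130e+01] 0.0342
```

Run:
```python
from h import *
m=robot.camera_model('wrist');K=np.array(m['intrinsics']);T=np.array(m['T']);s=robot.sense();Rt=R.from_rotvec(s['orientation']).as_matrix()
E=np.eye(4);E[:3,:3]=Rt;E[:3,3]=s['tcp_pos'];C=np.linalg.inv(E)@T
def pose(t,o): E=np.eye(4);E[:3,:3]=R.from_rotvec(o).as_matrix();E[:3,3]=t; return E@C
V=[('w4 flat',cv2.imread('pics/w4.png'),pose([560.50,14.57,231.15],[.064,1.57,-.064]),(100,0,400,260),'red',(570,87,-1.652,0)),
('w1 blue',cv2.imread('pics/w1.png'),pose([555,-263.8,231.4],[.003,1.571,-.003]),(195,0,330,170),'blue',(567,-185.6,2.014,0)),
('w9',cv2.imread('pics/w9.png'),T,(100,0,400,300),'red',(567,-185,-1.124,48))]
for n,im,T,bx,col,p0 in V:
  mm=best(0,0,col,im,bx).astype(np.uint8);h=np.zeros_like(mm);c=max(cv2.findContours(mm,0,2)[0],key=cv2.contourArea);cv2.fillConvexPoly(h,cv2.convexHull(c),1);h=cv2.resize(h,None,fx=2,fy=2,interpolation=0)
  def f(p):
    Rf=lambda y: flatR(y)@R.from_euler('yx',p[3:5]).as_matrix()
    s=sil(p[:3],Rf,p[5],K,T); return 1-(s&h).sum()/(s|h).sum()
  x,y,w,z=p0
  for sd in (1,2):
    o=differential_evolution(f,[(x-10,x+10),(y-10,y+10),(w-.05,w+.05),(-.12,.12),(-.12,.12),(z-12,z+12)],seed=sd,maxiter=80,tol=1e-7); print(n,o.x.round(3),round(o.fun,4))
```

```text
w4 flat [ 5.69602e+02  8.53110e+01 -1.65200e+00 -3.10000e-02  2.00000e-03
  3.26300e+00] 0.0133
w4 flat [ 5.7028e+02  8.4472e+01 -1.6490e+00 -4.6000e-02  1.7000e-02  3.0470e+00] 0.0135
w1 blue [ 5.67434e+02 -1.87108e+02  2.00900e+00  3.20000e-02 -8.00000e-03
  3.59100e+00] 0.0114
w1 blue [ 5.67848e+02 -1.87300e+02  2.01000e+00  4.00000e-02 -1.30000e-02
  3.78500e+00] 0.0118
w9 [ 5.66639e+02 -1.86372e+02 -1.12600e+00 -5.10000e-02 -2.80000e-02
  5.20010e+01] 0.008
w9 [ 5.62063e+02 -1.87506e+02 -1.12900e+00 -4.60000e-02 -1.17000e-01
  5.42650e+01] 0.0077
```

```bash
python3 -c "
from h import *
print(robot.sense()['time']); print(robot.close_job())"
```

```text
15.9
the job is handed in; nothing more can be done
None
```

The red tray is now on the blue tray's ledges, turned end for end, and I handed the job in at 15.9 s of the 53 s allowed. I pushed the standing tray over onto its base with the shut fingers and gripped it by its side panels. I then lowered it in small steps until it touched at the expected height, and released it.

**Last checks:**
- **Position:** the fit from the wrist picture put the red tray about 1.2 mm and 0.7 mm off the blue tray's centre and square to within about 0.1 degree. That is measured against where the blue tray was before stacking.
- **Orientation:** the final pictures show the red label at the opposite end from where the blue label was. The gripper was open and clear of everything.
- **Force:** pressing the tray down to seat it took about 22 N at the wrist, and I eased that off before opening the fingers.

**Checks that disagreed:**
- **Height and tilt:** a looser fit of the final wrist picture gave the tray tilted 2 to 3 degrees and 52–54 mm up. The same fit gave about 2 to 2.6 degrees and 3 mm too much for trays lying flat on the bench, so I took that as measurement bias. After allowing for it, the red tray is level at roughly 48–51 mm.
- **Side-camera fit:** a similar fit from the scene camera was poor (33 mm height), so I did not use it.

I did not measure the blue tray again after stacking, and the red tray now hides the adaptors from view. The final pictures show no sign that either moved, and I saw no other apparatus disturbed.

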